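# File a slide box and close the latching bookend

## Robot

A 6-joint arm with a two-finger parallel gripper is mounted at the origin on the work surface. World frame = base frame: x ahead of the robot, y to its left, z up, the work surface at z = 0. Lengths are in m, angles in rad, forces in N, time in s.
With the tool pointing down it reaches from about 0.3 to 0.875 m from the base axis. Payload 6.4 kg.
Tool frame: the origin (TCP) lies on the front face of the gripper's body, between the roots of the fingers; the fingertips stand 73 mm ahead of it and the grasp point (between the pads) lies ctrl.pinch_z ahead of it (ctrl.pinch_z is the distance from the TCP to the grasp point, in m); z points along the fingers, x is the direction in which the jaws open and shut, and the axes are right-handed (so a half turn about z gives the same grasp; the last joint's range is limited). The gripper opens to 85 mm and grips with 20 to 120 N. Pads are 22 mm wide; open, the fingers measure 114 mm over their backs; the gripper's body (76 mm by 85 mm) begins 54 mm behind the grasp point. The pads swing forward as they close: fully open they stand 13 mm farther back than shut.
Start: joints at [0.986, 0.181, 1.607, -0, 1.354, -0.206], TCP at [0.213, 0.534, 0.304] pointing down, gripper open.
Joint ranges: [-2.99, 2.99], [-0.89, 2.07], [0.3, 2.58], [-1.14, 4.28], [0, 2.63], [-3.12, 3.12]. Speed limits (rad/s): [2.57, 2.57, 3.01, 3.14, 3.14, 3.14].

## Interface

Orientations are given as a unit quaternion [w, x, y, z].
In Python, from bench import ctrl gives the robot as it stands.
- The arm moves only by the tool move_arm, never from a script. Its argument "rows" is text: rows parted by semicolons, each of 7 numbers parted by spaces: the shift along the tool's x, y, z in cm, then the turn, a rotation vector about the tool's x, y, z in degrees, then the opening, from 0 (shut) to 1 (fully open). In form: x y z rx ry rz grip; .... A call has 1 to 20 rows; each row shifts and turns the commanded pose from where the row before left it, along the tool's axes as they then stand; what a row does not reach is not made up. A row lasts 1/10 s, in which the tool goes at most 50 mm and 8.59 degrees, less where a joint would pass 70% of its speed; a pose out of reach is approached as far as the arm can. A call with a gripper value outside its range is refused whole. The fingers move at their own pace and stop on an object; the grip force is fixed at half the most. Time passes only in rows, so rows that do not move let the fingers close. It gives the time, the measured TCP pose, the force and the opening at its end, in the units of the state.
- ctrl.get_obs(): the state, without advancing time (a new reading comes with each control period).
- ctrl.camera(name): name is "side" or "top"; returns a dict with "color" (384x512x3 uint8, blue, green, red), "fx", "fy", "cx", "cy" (pixels), "rvec" (rotation vector, rad) and "tvec" (3), from world to camera coordinates, as OpenCV has them. Camera axes: x right, y down, z forward; pixel columns grow to the right and rows downward; lengths in m; the calibration is good to about 2 mm. A picture is of the moment at which its call begins. There is no depth.
- ctrl.hand_in(): hands the job in, once; it reports no verdict.
Trained networks look in the newest picture that a camera, given by its name, has taken for a name from the list of things; names that differ only in an ending like _2 or _b are one class to them, and where a whole thing is asked for, a point or a joint stands for the part that bears it (a point fixed in the world has none). Each returns a list of dicts, best first, with "confidence" (0 to 1); they miss things now and then, are a little off and sometimes report something else, mostly with a low value. They report only what shows in the picture. A call takes as long as a camera call. They do not tell look-alikes from the thing itself.
- ctrl.look_for(camera, query): "bbox" ([left, top, right, bottom] in pixels, round what is visible of it).
- ctrl.trace(camera, query): "region" (384x512 bool, what is visible of it) and "bbox" ([left, top, right, bottom] in pixels, round what is visible of it).
The state is a dict: "time_s": time; "q": joint angles; "dq": joint speeds; "joint_efforts": joint torques, N m; "eef_pos": TCP position; "eef_rot": TCP orientation; "wrist_force": force on the tool from outside, world axes, zero at the start; "torque": the same for the moment, N m; "opening": opening from 0.0 (shut) to 1.0 (fully open).
Only numpy, scipy, OpenCV 4.12 (cv2) and the standard library are available. Lean on these libraries where they do the work, as an engineer would, in place of code of your own. Each camera call takes 0.05 s, during which the arm holds its last target.

## Task

File the slide box that stands alone on the bench: set it down upright, without dropping it, in the channel of the filing rail, right beside the last box of the row and square with it. Then lift the release bar of the bookend, hold it up while you slide the bookend along to the row, and let it go so that it catches in the last notch that fits before the boxes. Leave the row standing, the new box last in it, and do not disturb the bottle, the dishes or the slide tray.

Things in the scene. Friction and masses are not known exactly. Their poses are not given: they have to be found in the camera images.
- rail: Filing rail fixed to the bench: grey plate, x -54 to 70, y +-205 mm, 10 mm thick. Origin at bench level, mid-length, on the channel's centre line; y along the channel towards the end stop, z up. Channel floor at z = 10 mm, 82 mm wide between lips at x = +-43 mm (4 mm thick, tops z = 18). Steel rack at x = 50 to 62 mm: pointed teeth, tops z = 25; a long parking slot, then 6 notches 20 mm apart.
- end_stop: Fixed aluminium end plate, 70 mm wide x 90 mm tall, on a black foot, at the +y end of the row; same axes as the rail. Origin: on the channel floor, at the middle of the face that the row stands against (the row lies on its -y side).
- box_a: Upright grey plastic box of glass slides with paper labels, 66 mm wide (its x) x 30 mm thick (its y) x 90 mm tall, about 0.2 kg. Origin: centre of its underside, z up. Its two ends are alike, so a half turn makes no difference. First of the row, beside the end stop; stands in the channel, broad faces across it.
- box_b: Upright grey plastic box of glass slides with paper labels, 66 mm wide (its x) x 30 mm thick (its y) x 90 mm tall, about 0.2 kg. Origin: centre of its underside, z up. Its two ends are alike, so a half turn makes no difference. Second and at first last of the row, on the -y side of box_a.
- new_box: Upright grey plastic box of glass slides with paper labels, 66 mm wide (its x) x 30 mm thick (its y) x 90 mm tall, about 0.2 kg. Origin: centre of its underside, z up. Its two ends are alike, so a half turn makes no difference. The one to file: it starts alone on the open bench, on the robot's side of the rail. It belongs on the -y side of box_b.
- bookend (a joint): Place of the bookend along the rail, m, growing towards the row (rail +y). Its face lies at rail y = -0.100 + this value. It starts at 0 to 0.06 with the bar down in the rack's long parking slot, where it is loose. Notches hold it at 0.08, 0.10 ... 0.18 (1.5 mm of play either way). With the bar up it slides with about 1 N of friction; with the bar down it cannot leave the slot or a notch.
- bookend_face (a point): On the bookend (aluminium plate 70 mm wide x 6 x 92 mm tall on a black foot that reaches 62 mm back to -y): middle of the face that looks at the row (+y), at channel floor level. Axes as the rail.
- release_bar (a joint): Lift of the release bar, m: 0 = down, in a notch or the slot; range 0 to 0.022. From 0.013 its steel pawl (4 mm wide, round-nosed, over the rack) is clear of the teeth. A spring and its weight press it down with 5 N, 6.5 N when up. Let go between notches, it slides off the tooth into the nearest notch and takes the bookend along, unless boxes block that.
- bar_grip (a point): Centre of the release bar's grip: aluminium bar 46 mm along the rail's y, 16 mm wide (x), 14 mm high, on top of the bookend, 34 mm behind its face; bar down, it is 135 mm above the bench. It moves up and down on the bookend and carries it along. Below: a 10 mm stem and, 39 mm under the grip's centre, the top of a steel arm out to the pawl at x = +56 mm.
- oil_bottle: Bystander: small amber bottle, 36 mm across, 75 mm tall. Origin: centre of its underside.
- dishes: Bystander: stack of three round lidded dishes, 91 mm across, 46 mm high. Origin: centre of its underside.
- slide_tray: Bystander: clear open tray with glass slides, 160 (x) x 220 (y) x 18 mm. Origin: centre of its underside.
There are look-alikes about, which are no part of the job. Leave any pink or purple look-alike of the box_b alone. What is shaped like the box_a but red is not meant.

How it is judged:
On the way, in this order (a step that is already met when the one before it is completed fails the run):
1. the new box stands released in the channel, upright and square, within 15 mm of the last box of the row (y of new_box in the frame of box_b between -0.045 and -0.027 m and x of new_box in the frame of rail between -0.012 and 0.012 m and z of new_box in the frame of rail between 0.006 and 0.015 m and angle between new_box's own z axis and vertical below 0.1 rad and angle between the y axis of new_box and the y axis of rail, either way round below 0.15 rad and contact force between the fingers and new_box below 0.05 N and linear speed of new_box below 0.03 m/s), for 0.2 s.
2. the release bar is lifted clear of the notch (value of joint release_bar above 0.013 m), for 0.2 s.
At the end, for the whole second after the job is handed in: Bar down (3 mm), bookend at rest, its face under 25 mm from new_box. All three boxes at rest, released, upright (0.1 rad), within 12 mm of the channel's centre line; under 15 mm from end stop to box_a, to box_b, to new_box; new_box on the channel floor and square (0.15 rad) (y of new_box in the frame of box_b between -0.045 and -0.027 m and x of new_box in the frame of rail between -0.012 and 0.012 m and z of new_box in the frame of rail between 0.006 and 0.015 m and angle between each of new_box, box_a, box_b's own z axis and vertical below 0.1 rad and angle between the y axis of new_box and the y axis of rail, either way round below 0.15 rad and contact force between the fingers and new_box below 0.05 N and y of box_a in the frame of end_stop between -0.03 and -0.01 m and y of box_b in the frame of box_a between -0.045 and -0.027 m and x of box_a in the frame of rail between -0.012 and 0.012 m and x of box_b in the frame of rail between -0.012 and 0.012 m and y of new_box in the frame of bookend_face between 0.013 and 0.04 m and value of joint release_bar below 0.003 m and velocity of joint bookend between -0.005 and 0.005 m/s and velocity of joint release_bar between -0.005 and 0.005 m/s and linear speed of each of new_box, box_a, box_b below 0.02 m/s); the robot touches nothing.
It fails at once if the oil bottle is moved more than 20 mm (distance of oil_bottle from where it was at the start of the episode above 0.02 m).
It fails at once if the stack of dishes is moved more than 20 mm (distance of dishes from where it was at the start of the episode above 0.02 m).
It fails at once if the slide tray is moved more than 20 mm (distance of slide_tray from where it was at the start of the episode above 0.02 m).
It fails at once if a box of the row or the new box is knocked over (angle between any of box_a, box_b, new_box's own z axis and vertical above 0.7 rad).
It fails at once if the new box is dropped (moves faster than 0.5 m/s out of the fingers) (contact force between the fingers and new_box below 0.05 N and linear speed of new_box above 0.5 m/s).
It also fails if it takes over 51 s, if anything falls off the work surface, if the arm or the gripper's body presses on something with over 40 N, if the wrist force passes 120 N, or if a joint passes its speed limit or range.

## Working session

There is one attempt and no reset: what is moved stays moved. The work goes in short steps, Python scripts to look and compute and a tool call to move; the robot and the scene stay as the last step left them, time stands still between calls to the robot, and variables do not carry over. Pictures are saved under pics/ and viewed, and the job is handed in when it is done.

Besides the shell and the picture viewer there is one more tool, called after "Request:" as name(argument=value, ...), one argument or row to a line, values as JSON. move_arm: Moves the arm, as the interface text tells. Its arguments: {"type":"object","properties":{"rows":{"type":"string"}},"required":["rows"]}

```bash
mkdir -p pics; ls; cat > h.py <<'E'
import numpy as np, cv2
from bench import ctrl
def cam(n):
    c=ctrl.camera(n); R,_=cv2.Rodrigues(np.array(c["rvec"],float)); t=np.array(c["tvec"],float).ravel()
    K=np.array([[c["fx"],0,c["cx"]],[0,c["fy"],c["cy"]],[0,0,1.]])
    return c["color"],K,R,t
def ray(K,R,t,u,v,z):
    d=R.T@np.linalg.inv(K)@np.array([u,v,1.]); o=-R.T@t
    return o+d*(z-o[2])/d[2]
def proj(K,R,t,P):
    P=np.atleast_2d(P); c=(R@P.T).T+t; p=(K@c.T).T; return p[:,:2]/p[:,2:]
E
python3 - <<'E'
from h import *
for n in("side","top"):
    im,K,R,t=cam(n); cv2.imwrite(f"pics/{n}0.png",im)
    print(n,K[0,0],K[0,2],K[1,2],-R.T@t,R[2])
    for q in["rail","end_stop","box_a","new_box","bookend","bar_grip","oil_bottle","dishes","slide_tray"]:
        print(q,[(round(d["confidence"],2),[round(float(x)) for x in d["bbox"]]) for d in ctrl.look_for(n,q)])
o=ctrl.get_obs();print(o,ctrl.pinch_z)
E
```

```text
pics
side 467.41149234143694 257.37218236998154 191.57863072016428 [ 0.36731188 -0.69991386  1.02453147] [ 0.19476617  0.60308735 -0.77353202]
rail [(0.79, [234, 165, 319, 300])]
end_stop [(0.74, [212, 307, 301, 384]), (0.71, [243, 168, 268, 190]), (0.16, [283, 230, 308, 254])]
box_a [(0.87, [301, 167, 328, 194]), (0.85, [249, 179, 277, 209]), (0.63, [312, 190, 332, 225]), (0.61, [218, 129, 243, 166]), (0.52, [247, 169, 270, 186])]
new_box [(0.62, [182, 182, 209, 216])]
bookend [(0.84, [269, 227, 311, 276])]
bar_grip [(0.79, [283, 227, 312, 258]), (0.52, [245, 169, 274, 196])]
oil_bottle [(0.52, [216, 108, 227, 131]), (0.2, [241, 164, 270, 188])]
dishes [(0.8, [158, 141, 191, 172]), (0.31, [267, 225, 312, 271])]
slide_tray [(0.79, [212, 309, 301, 384]), (0.18, [280, 225, 313, 256]), (0.16, [266, 225, 311, 274])]
top 360.38308462159137 252.94288319694294 192.9840280023442 [ 0.49389651 -0.03021723  0.97469285] [ 0.13974018  0.01195544 -0.99011603]
rail [(0.72, [175, 172, 331, 219])]
end_stop [(0.77, [194, 178, 208, 206])]
box_a [(0.89, [216, 121, 232, 147]), (0.75, [205, 178, 219, 206]
[... 361 characters left out ...]
{'time_s': 1.0, 'q': array([ 9.85693371e-01,  1.80801943e-01,  1.60702552e+00, -2.36763291e-05,
        1.35380816e+00, -2.06288518e-01]), 'dq': array([-3.79425151e-05, -3.81693932e-04,  4.22383432e-04, -3.89629991e-04,
        4.65854853e-04,  4.62820681e-04]), 'joint_efforts': array([-4.34418544e-04, -4.44845188e+01, -3.51696503e+01, -4.29674828e-04,
        5.62040386e-04, -1.59870376e-05]), 'eef_pos': array([0.21262927, 0.53424173, 0.30387501]), 'eef_rot': array([ 1.88566706e-05,  8.27591228e-01,  5.61331238e-01, -1.54833531e-05]), 'wrist_force': array([-0.08900737, -1.0073895 , -0.01022427]), 'torque': array([-0.00771537, -0.03837116, -0.03903496]), 'opening': 1.0042105700819124} 0.0539
```

```bash
python3 - <<'E'
import cv2
for n,r in(("side",(100,120,390,280)),("top",(80,110,350,310))):
    im=cv2.imread(f"pics/{n}0.png"); x0,y0,x1,y1=r
    c=cv2.resize(im[y0:y1,x0:x1],None,fx=2.75,fy=2.75,interpolation=cv2.INTER_CUBIC); cv2.imwrite(f"pics/{n}0c.png",c)
E
```

```text
(no output)
```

View pics/side0c.png

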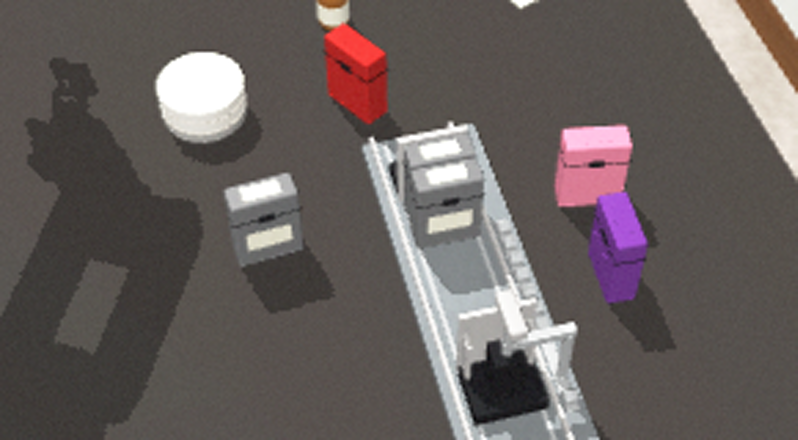

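View pics/top0c.png

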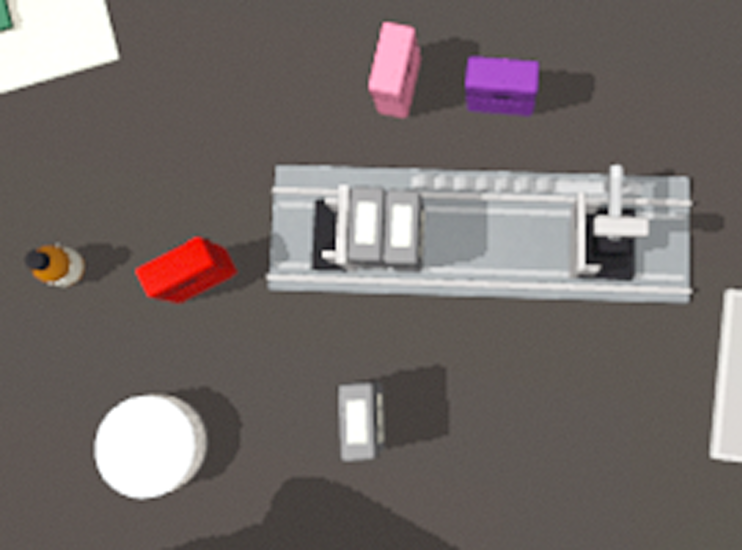

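View pics/top0.png

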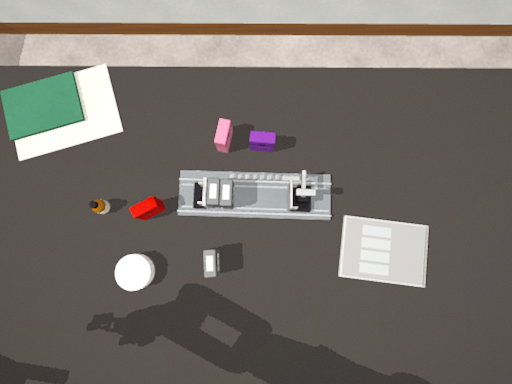

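The candidates for new_box in the top picture are the grey box at (210,263), pink at (223,134), purple at (262,141) and red at (147,208). The row boxes are at (213,192) and (226,193). I choose the grey one at (210,263): it stands alone on the robot's side of the rail. The side view shows the same box at (195,199). Next I measure it.

```bash
cat >> h.py <<'E'
from scipy.optimize import minimize
def hullmask(K,R,t,P):
    S=4; m=np.zeros((384*S//1,512*S),np.uint8); p=proj(K,R,t,P)
    h=cv2.convexHull(((p+0.5)*S).astype(np.float32).round().astype(np.int32)); cv2.fillConvexPoly(m,h,1)
    return cv2.resize(m.astype(np.float32),(512,384),interpolation=cv2.INTER_AREA)
def boxpts(x,y,a,xs,ys,zs):
    c,s=np.cos(a),np.sin(a)
    return np.array([[x+c*i-s*j,y+s*i+c*j,k] for i in xs for j in ys for k in zs])
def fit(views,x0,xs,ys,zs):
    def f(p):
        e=0
        for K,R,t,m in views:
            h=hullmask(K,R,t,boxpts(p[0],p[1],p[2],xs,ys,zs)); e+=np.abs(h-m).sum()/m.sum()
        return e
    r=minimize(f,x0,method="Nelder-Mead",options=dict(initial_simplex=np.array([x0,[x0[0]+.01,x0[1],x0[2]],[x0[0],x0[1]+.01,x0[2]],[x0[0],x0[1],x0[2]+.1]])))
    return r.x,r.fun
E
python3 - <<'E'
from h import *
V={}
T={}
for n in("top","side"):
    im,K,R,t=cam(n); V[n]=(K,R,t)
    for q in("new_box","box_a","rail","bookend","end_stop","bar_grip","dishes"):
        T[n,q]=ctrl.trace(n,q)
        print(n,q,[(round(d["confidence"],2),[round(float(x)) for x in d["bbox"]],int(d["region"].sum())) for d in T[n,q]])
import pickle; pickle.dump((V,T),open("v.pkl","wb"))
def pick(n,q,u,v): 
    for d in T[n,q]:
        b=d["bbox"]
        if abs((b[0]+b[2])/2-u)<8 and abs((b[1]+b[3])/2-v)<8: return d["region"].astype(np.float32)
p=ray(*V["top"],210,263,.09);print(p)
for ns in(("top","side"),("top",),("side",)):
    vs=[(*V[n],m) for n in ns if (m:=pick(n,"new_box",*dict(top=(212,262),side=(195,199))[n])) is not None]
    if vs: print(ns,len(vs),fit(vs,[p[0],p[1],0],(-.033,.033),(-.015,.015),(0,.09)))
# rail corners in top, zoom coords
for c in((275,166),(690,178),(690,301),(268,290)):
    print(ray(*V["top"],c[0]/2.75+80,c[1]/2.75+110,.01 ))
m=T["top","rail"]
if m:
    r=m[0]["region"].astype(np.uint8); cv2.imwrite("pics/railmask.png",r*255)
    q0=ray(*V["top"],255,195,.01); print(fit([(*V["top"],r.astype(np.float32))],[q0[0],q0[1],0],(-.054,.07),(-.205,.205),(0,.01)))
E
```

```text
top new_box [(0.63, [202, 246, 220, 275], 435)]
top box_a [(0.98, [216, 120, 235, 149], 506), (0.84, [248, 130, 275, 154], 496), (0.77, [207, 178, 219, 208], 359), (0.75, [220, 181, 235, 207], 405), (0.57, [130, 196, 165, 222], 522), (0.25, [204, 247, 219, 275], 415)]
top rail [(0.65, [173, 171, 331, 219], 5928)]
top bookend [(0.55, [287, 171, 317, 212], 757), (0.5, [335, 212, 430, 287], 5341)]
top end_stop [(0.73, [193, 179, 206, 210], 370)]
top bar_grip [(0.74, [296, 171, 316, 198], 228), (0.16, [115, 254, 155, 294], 1116)]
top dishes [(0.74, [115, 257, 156, 292], 1205)]
side new_box [(0.58, [182, 183, 210, 216], 776)]
side box_a [(0.95, [302, 168, 327, 194], 658), (0.7, [314, 189, 334, 230], 657), (0.58, [215, 127, 241, 166], 639), (0.57, [248, 174, 276, 210], 801), (0.56, [246, 168, 272, 184], 242)]
side rail [(0.96, [235, 166, 322, 298], 4928)]
side bookend [(0.72, [268, 228, 310, 274], 1311), (0.25, [182, 183, 211, 217], 766)]
side end_stop [(0.31, [281, 228, 309, 259], 360)]
side bar_grip [(0.82, [280, 223, 311, 257], 369)]
side dishes [(0.73, [161, 142, 192, 174], 848)]
[0.44694895 0.08236822 0.09      ]
('top', 'side') 2 (array([0.44826935, 0.08548391, 0.04516335]), np.float64(0.1563858985900879))
('top',) 1 (array([0.44806778, 0.08580822, 0.03067186]), np.float64(0.06408046185970306))
('side',) 1 (array([0.44821261, 0.08222906, 0.0777108 ]), np.float64(0.047680411487817764))
[0.6906289  0.18151581 0.01      ]
[ 0.68212068 -0.22984319  0.01      ]
[ 0.56063138 -0.22749458  0.01      ]
[0.5672006  0.18352727 0.01      ]
(array([ 0.62035196, -0.01894361, -0.02528464]), np.float64(0.21415317058563232))
```

View pics/railmask.png

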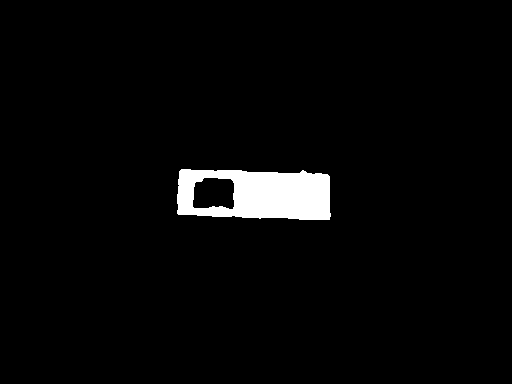

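```bash
python3 - <<'E'
from h import *
import pickle; V,T=pickle.load(open("v.pkl","rb"))
im={n:cv2.imread(f"pics/{n}0.png") for n in V}
rm={}
for n in V:
    r=T[n,"rail"][0]["region"].astype(np.uint8)
    cs,_=cv2.findContours(r,cv2.RETR_EXTERNAL,cv2.CHAIN_APPROX_NONE); f=np.zeros_like(r); cv2.drawContours(f,[max(cs,key=cv2.contourArea)],-1,1,-1); rm[n]=f.astype(np.float32)
x0=[.618,-.022,-.02]
for ns in (("top",),("side",)):
    a=fit([(*V[n],rm[n]) for n in ns],x0,(-.054,.07),(-.205,.205),(0,.01)); print(ns,a)
    if ns==("top",): rail=a[0]
nb=np.array([.4482,.0845,.045])
for n,(x0,y0,x1,y1) in dict(side=(170,120,330,300),top=(170,160,340,285)).items():
    s=4.4; o=cv2.resize(im[n][y0:y1,x0:x1],None,fx=s,fy=s,interpolation=cv2.INTER_CUBIC)
    def d(P,col):
        p=((proj(*V[n],P)+.5-[x0,y0])*s).astype(int)
        for i in range(8):
            for j in range(i):
                if bin(i^j).count("1")==1: cv2.line(o,tuple(map(int,p[i])),tuple(map(int,p[j])),col,1)
    d(boxpts(*rail,(-.054,.07),(-.205,.205),(0,.01)),(0,255,0))
    d(boxpts(*nb,(-.033,.033),(-.015,.015),(0,.09)),(0,0,255))
    cv2.imwrite(f"pics/ov_{n}.png",o)
E
```

```text
('top',) (array([ 0.62032953, -0.01868897, -0.02539871]), np.float64(0.022197173908352852))
('side',) (array([ 0.61982562, -0.0221342 , -0.01772862]), np.float64(0.2815036475658417))
```

View pics/ov_top.png

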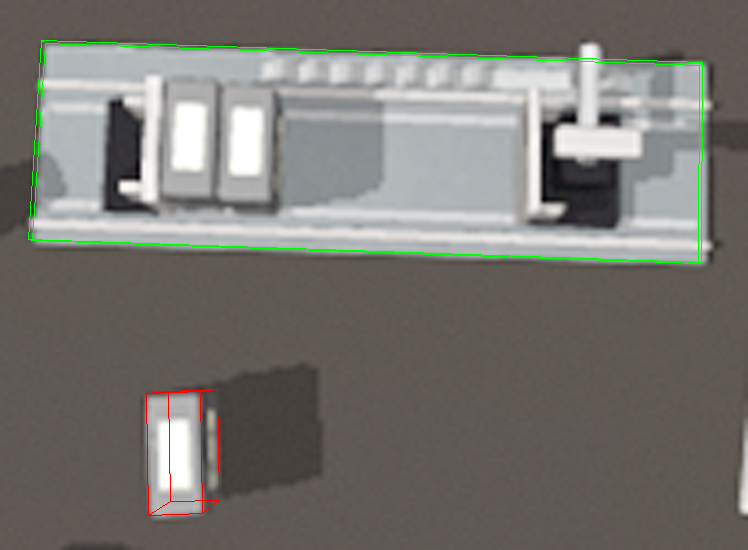

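View pics/ov_side.png

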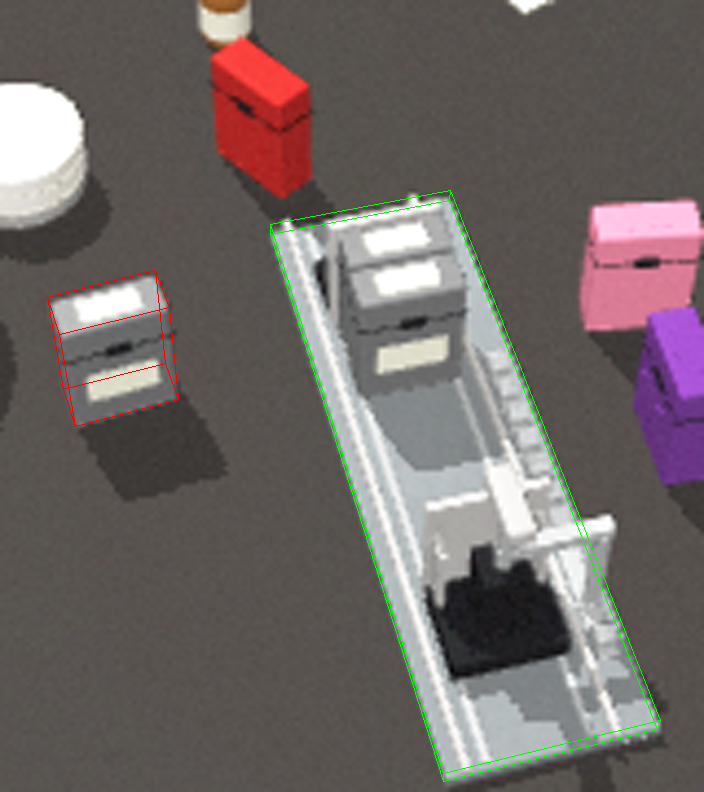

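```bash
python3 - <<'E'
from h import *
import pickle; V,T=pickle.load(open("v.pkl","rb"))
a=-.025; c,s=np.cos(a),np.sin(a); O=np.array([.6200,-.0195])
def rl(p): d=np.array(p[:2])-O; return np.round(np.array([c*d[0]+s*d[1],-s*d[0]+c*d[1]])*1000,1)
tp=lambda u,v,z: ray(*V["top"],170+u/4.4-.5,160+v/4.4-.5,z)
sd=lambda u,v,z: ray(*V["side"],170+u/4.4-.5,120+v/4.4-.5,z)
print("boxb top corners", [rl(tp(u,v,.1)) for u,v in((276,83),(276,203),(219,203),(219,83),(162,200),(160,82))])
print("boxb side top", [rl(sd(u,v,.1)) for u,v in((358,292),(466,275),(450,246))], "bottom",[rl(sd(u,v,.01)) for u,v in((369,394),(463,370))])
print("stop top edge", [rl(tp(u,v,.1)) for u,v in((160,78),(160,200))])
print("bookend face top",[rl(tp(u,v,.102)) for u,v in((526,90),(526,222),(541,90))])
print("grip top",[rl(tp(u,v,.142)) for u,v in((554,124),(641,126),(641,158),(554,158))])
print("grip side",[rl(sd(u,v,.142)) for u,v in((485,464),(507,458),(537,530),(512,537))])
W=lambda x,y:O+np.array([c*x-s*y,s*x+c*y])
for q,u,v,zz in(("box_a",227,194,(.01,.1)),):
    vs=[]
    m=[d for d in T["top",q] if abs((d["bbox"][0]+d["bbox"][2])/2-227)<6 and d["bbox"][1]>170][0]["region"].astype(np.float32)
    m2=[d for d in T["side",q] if d["bbox"][1]==174 or abs(d["bbox"][3]-210)<2][0]["region"].astype(np.float32)
    for vs in ([(*V["top"],m)],[(*V["side"],m2)]):
        f=fit(vs,[*W(0,.1),a],(-.033,.033),(-.015,.015),zz);print(f,rl(f[0]))
E
```

```text
boxb top corners [array([32. , 52.2]), array([-35.6,  49.2]), array([-36.7,  80.8]), array([30.9, 84.1]), array([-36.1, 112.6]), array([ 30.4, 117.3])]
boxb side top [array([-32.2,  62.5]), array([33.1, 59.3]), array([30.3, 83.5])] bottom [array([-26.8,  54. ]), array([35. , 57.5])]
stop top edge [array([ 32.6, 117.4]), array([-36.1, 113.7])]
bookend face top [array([ 32.4, -87.7]), array([-41.5, -89.3]), array([ 32.7, -96.1])]
grip top [array([  7.3, -99.6]), array([   7.8, -145.6]), array([  -9.3, -145.8]), array([-10.9, -99.9])]
grip side [array([  -6.9, -102.1]), array([   5.5, -101.3]), array([   6.8, -148.3]), array([  -6.8, -149.1])]
(array([ 0.61998458,  0.04926083, -0.00213511]), np.float64(0.08780863881111145)) [-1.7 68.7]
(array([ 6.20857284e-01,  4.55324108e-02, -1.57459106e-04]), np.float64(0.05898876488208771)) [-0.8 65. ]
```

Request:
move_arm(
  rows="0 0 0 0 0 8.25 1;0 0 0 0 0 8.25 1;0 0 0 0 0 8.25 1;0 0 0 0 0 8.25 1;0 0 0 0 0 8.25 1;0 0 0 0 0 8.25 1;0 0 0 0 0 8.25 1;0 0 0 0 0 8.25 1;1.8 3.8 0 0 0 0 1;1.8 3.8 0 0 0 0 1;1.8 3.8 0 0 0 0 1;1.8 3.8 0 0 0 0 1;1.8 3.8 0 0 0 0 1;1.8 3.8 0 0 0 0 1;1.8 3.8 0 0 0 0 1;1.8 3.8 0 0 0 0 1;1.8 3.8 0 0 0 0 1;1.8 3.8 0 0 0 0 1;1.8 3.8 0 0 0 0 1;0 0 0 0 0 0 1",
)

```text
time_s: 3.8
eef_pos: [0.4292, 0.1207, 0.3043]
eef_rot: [0.001, 1.0, 0.017, 0.001]
wrist_force: [0.6, 0.7, -0.6]
opening: 1.0
```

Request:
move_arm(
  rows="0.9 1.8 2 0 0 0 1;0.9 1.85 3 0 0 0 1;0 0 3 0 0 0 1;0 0 2 0 0 0 1;0 0 0 0 0 0 1",
)

```text
time_s: 4.3
eef_pos: [0.4445, 0.0893, 0.2011]
eef_rot: [-0.0, 1.0, 0.02, -0.003]
wrist_force: [-0.6, -0.1, 0.9]
opening: 0.998
```

```bash
python3 - <<'E'
from h import *
o=ctrl.get_obs(); print(o["eef_pos"],o["eef_rot"])
for n,(x0,y0,x1,y1) in dict(side=(140,130,280,250),top=(140,190,290,310)).items():
    im,K,R,t=cam(n); s=5; c=cv2.resize(im[y0:y1,x0:x1],None,fx=s,fy=s,interpolation=cv2.INTER_CUBIC)
    for z in (.073,.0,-.0):
        pass
    p=o["eef_pos"]+np.array([0,0,-.073])
    for q in (p,np.array([p[0],p[1],.09])):
        u=((proj(K,R,t,q)[0]+.5-[x0,y0])*s).astype(int); cv2.circle(c,tuple(map(int,u)),4,(0,0,255),-1)
    cv2.imwrite(f"pics/g1{n}.png",c)
E
python3 -c "
import cv2,numpy as np
a=cv2.imread('pics/g1side.png');b=cv2.imread('pics/g1top.png')
cv2.imwrite('pics/g1.png',cv2.resize(np.hstack([a,b]),(800,332)))"
```

```text
[0.44449398 0.08925995 0.20114069] [-3.63853746e-04  9.99795191e-01  1.99931738e-02 -3.11718586e-03]
```

View pics/g1.png

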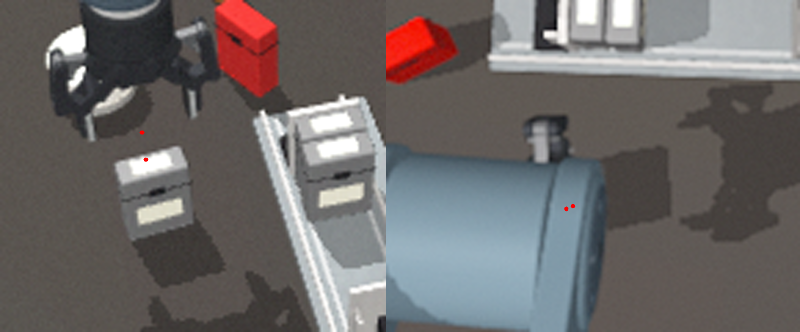

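Request:
move_arm(
  rows="0 0 0 0 0 0 1;0 0 0 0 0 0 1",
)

```text
time_s: 4.6
eef_pos: [0.4475, 0.089, 0.2054]
eef_rot: [0.0, 1.0, 0.02, 0.001]
wrist_force: [-0.2, 0.5, -0.4]
opening: 0.995
```

Request:
move_arm(
  rows="0.05 0.4 1 0 0 0 1;0 0 2 0 0 0 1;0 0 2 0 0 0 1;0 0 2 0 0 0 1;0 0 1.5 0 0 0 1;0 0 0.5 0 0 0 1;0 0 0 0 0 0 1;0 0 0 0 0 0 1",
)

```text
time_s: 5.4
eef_pos: [0.4478, 0.0847, 0.1144]
eef_rot: [0.0, 1.0, 0.02, 0.0]
wrist_force: [-0.2, 0.4, -0.1]
opening: 1.001
```

```bash
python3 - <<'E'
from h import *
im,K,R,t=cam("side"); cv2.imwrite("pics/g2.png",cv2.resize(im[130:250,140:280],None,fx=5,fy=5,interpolation=cv2.INTER_CUBIC))
E
```

```text
(no output)
```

View pics/g2.png

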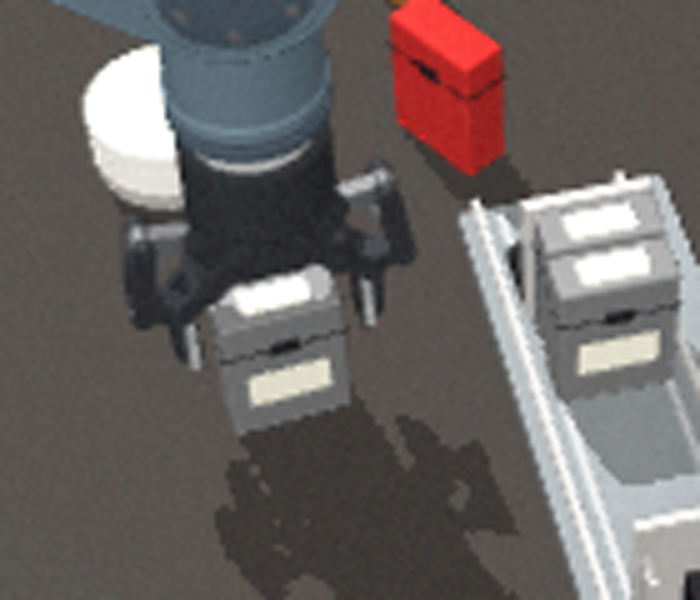

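The fingers stand on either side of the box, with the tips at about (190,350) and (370,310) in the crop. I close them now.

Request:
move_arm(
  rows="0 0 0 0 0 0 0.6;0 0 0 0 0 0 0.6;0 0 0 0 0 0 0.6;0 0 0 0 0 0 0.5;0 0 0 0 0 0 0.5;0 0 0 0 0 0 0.5",
)

```text
time_s: 6.05
eef_pos: [0.4481, 0.0848, 0.1148]
eef_rot: [0.0, 1.0, 0.02, 0.001]
wrist_force: [-0.8, 0.5, 6.4]
opening: 0.765
```

Request:
move_arm(
  rows="0 0 -0.5 0 0 0 0.5;0 0 -1.5 0 0 0 0.5;0 0 -2 0 0 0 0.5;0 0 -1.5 0 0 0 0.5;0 0 -0.5 0 0 0 0.5;0 0 0 0 0 0 0.5;0 0 0 0 0 0 0.5",
)

```text
time_s: 6.75
eef_pos: [0.4468, 0.0848, 0.1732]
eef_rot: [-0.0, 1.0, 0.02, -0.001]
wrist_force: [-0.0, 0.5, -1.1]
opening: 0.766
```

```bash
python3 - <<'E'
from h import *
o=ctrl.get_obs(); print(o["eef_pos"],o["wrist_force"],o["opening"])
im,K,R,t=cam("side"); o=ctrl.get_obs()
r=ctrl.trace("side","new_box"); print([(d["confidence"],d["bbox"]) for d in r])
s=5;c=cv2.resize(im[110:230,140:280],None,fx=5,fy=5,interpolation=cv2.INTER_CUBIC)
p=o["eef_pos"]
P=boxpts(p[0],p[1],.04,(-.033,.033),(-.015,.015),(p[2]-.1148,p[2]-.1148+.09))
q=((proj(K,R,t,P)+.5-[140,110])*s).astype(int)
for i in range(8):
    for j in range(i):
        if bin(i^j).count("1")==1: cv2.line(c,tuple(map(int,q[i])),tuple(map(int,q[j])),(0,0,255),1)
cv2.imwrite("pics/g3.png",c)
E
```

```text
[0.44679996 0.08484457 0.17324756] [-0.04188089  0.53282481 -1.11744613] 0.7661139361453976
[(0.57, [182.1, 169.0, 209.0, 201.6])]
```

View pics/g3.png

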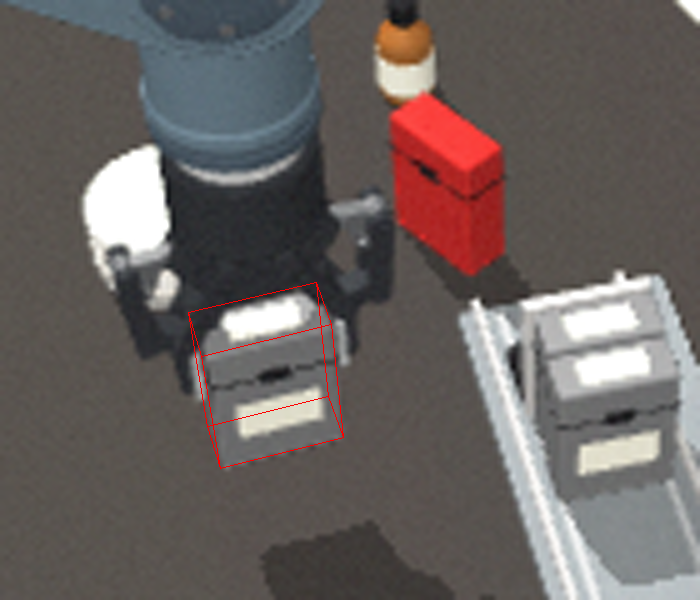

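Request:
move_arm(
  rows="0 0 0 0 0 3.5 0.5;0 1.5 0 0 0 0 0.5;0 2.5 0 0 0 0 0.5;1 2 0 0 0 0 0.5;2 1 0 0 0 0 0.5;2.5 0 0 0 0 0 0.5;2.5 0 0 0 0 0 0.5;2.5 0 0 0 0 0 0.5;2.5 0 0 0 0 0 0.5;2 0 0 0 0 0 0.5;1.5 0 0 0 0 0 0.5;0.85 0 0 0 0 0 0.5;0 0 0 0 0 0 0.5;0 0 0 0 0 0 0.5;0 0 0 0 0 0 0.5",
)

```text
time_s: 8.35
eef_pos: [0.6184, 0.0113, 0.1735]
eef_rot: [-0.0, 1.0, -0.01, -0.001]
wrist_force: [-0.6, -0.8, -1.0]
opening: 0.765
```

```bash
cat > ov.py <<'E'
from h import *
import sys
def ov(name,dz=.1148,extra=[],cams=("side","top"),rect=None):
    o=ctrl.get_obs(); p=o["eef_pos"]; q=o["eef_rot"]; yaw=2*np.arctan2(q[2],q[1]); yaw=(yaw+np.pi/2)%np.pi-np.pi/2
    print(np.round(p,4),"yaw",round(np.degrees(yaw),2),np.round(o["wrist_force"],1),round(float(o["opening"]),3))
    for n in cams:
        im,K,R,t=cam(n); x0,y0,x1,y1=(rect or dict(side=(210,150,330,250),top=(170,150,340,240)))[n]; s=5 if n=="side" else 4.5
        c=cv2.resize(im[y0:y1,x0:x1],None,fx=s,fy=s,interpolation=cv2.INTER_CUBIC)
        L=list(extra)
        if dz is not None: L.append(boxpts(p[0],p[1],yaw,(-.033,.033),(-.015,.015),(p[2]-dz,p[2]-dz+.09)))
        for P in L:
            q=((proj(K,R,t,P)+.5-[x0,y0])*s).astype(int)
            for i in range(8):
                for j in range(i):
                    if bin(i^j).count("1")==1: cv2.line(c,tuple(map(int,q[i])),tuple(map(int,q[j])),(0,0,255),1)
        cv2.imwrite(f"pics/{name}_{n}.png",c)
E
python3 -c "
from ov import *
ov('p1',cams=('side',))"
```

```text
[0.6184 0.0113 0.1735] yaw -1.2 [-0.6 -0.8 -1. ] 0.765
```

View pics/p1_side.png

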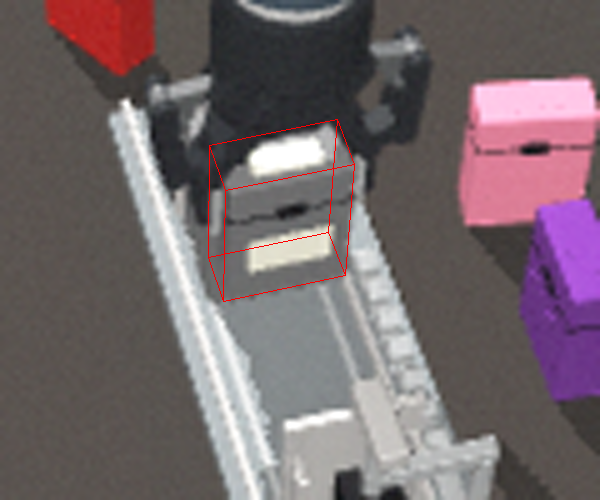

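Request:
move_arm(
  rows="0 0 1 0 0 0 0.5;0 0 1.5 0 0 0 0.5;0 0 1 0 0 0 0.5;0 0 0.6 0 0 0 0.5;0 0 0.3 0 0 0 0.5;0 0 0.1 0 0 0 0.5;0 0 0 0 0 0 0.5;0 0 0 0 0 0 0.5;0 0 0 0 0 0 0.5",
)

```text
time_s: 9.3
eef_pos: [0.6197, 0.0111, 0.1294]
eef_rot: [0.0, 1.0, -0.01, 0.0]
wrist_force: [1.0, -0.6, -1.7]
opening: 0.769
```

```bash
python3 -c "
from ov import *
ov('p2',cams=('side',))"
```

```text
[0.6197 0.0111 0.1294] yaw -1.2 [ 1.  -0.6 -1.7] 0.769
```

View pics/p2_side.png

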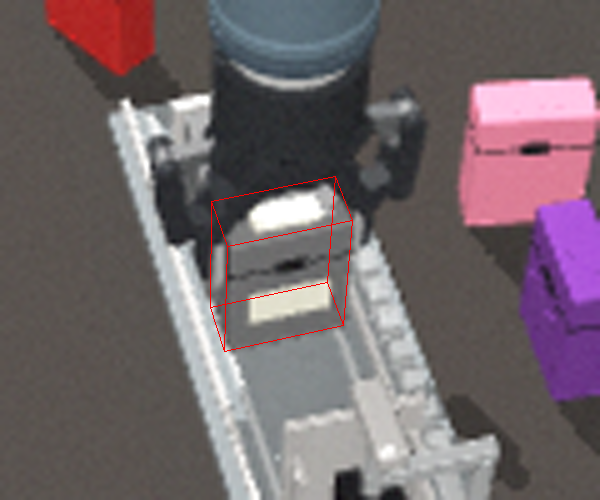

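Request:
move_arm(
  rows="0 0 0.1 0 0 0 0.5;0 0 0.1 0 0 0 0.5;0 0 0.1 0 0 0 0.5;0 0 0 0 0 0 0.5;0 0 0 0 0 0 0.5",
)

```text
time_s: 9.85
eef_pos: [0.6193, 0.0112, 0.1258]
eef_rot: [-0.0, 1.0, -0.011, -0.0]
wrist_force: [-0.1, -1.0, -1.7]
opening: 0.769
```

Request:
move_arm(
  rows="0 0 0.1 0 0 0 0.5;0 0 0 0 0 0 0.5;0 0 0 0 0 0 0.5",
)

```text
time_s: 10.15
eef_pos: [0.6194, 0.0111, 0.125]
eef_rot: [0.0, 1.0, -0.011, 0.0]
wrist_force: [0.1, -0.4, -1.2]
opening: 0.765
```

Request:
move_arm(
  rows="0 0 0.1 0 0 0 0.5;0 0 0 0 0 0 0.5;0 0 0 0 0 0 0.5",
)

```text
time_s: 10.45
eef_pos: [0.6194, 0.0112, 0.1249]
eef_rot: [0.0, 1.0, -0.01, 0.0]
wrist_force: [-3.7, 0.2, 6.7]
opening: 0.764
```

Floor contact is at 0.1249, as predicted. I release the box.

Request:
move_arm(
  rows="0 0 0 0 0 0 0.8;0 0 0 0 0 0 0.85;0 0 0 0 0 0 0.9;0 0 0 0 0 0 1;0 0 0 0 0 0 1;0 0 0 0 0 0 1;0 0 -1 0 0 0 1;0 0 -2 0 0 0 1;0 0 -3 0 0 0 1;0 0 -3 0 0 0 1;0 0 -3 0 0 0 1;0 0 -1 0 0 0 1;-3 0 0 0 0 0 1;-4 0 0 0 0 0 1;-5 0 0 0 0 0 1;-4 0 0 0 0 0 1;-2 0 0 0 0 0 1;0 0 0 0 0 0 1",
)

```text
time_s: 12.25
eef_pos: [0.4369, 0.0154, 0.2532]
eef_rot: [-0.0, 1.0, -0.011, -0.001]
wrist_force: [0.8, -0.0, 0.0]
opening: 1.0
```

```bash
python3 -c "
from ov import *
ov('p3',dz=None,extra=[boxpts(.6194,.0112,-.02,(-.033,.033),(-.015,.015),(.01,.1))])"
```

```text
[0.4369 0.0154 0.2532] yaw -1.21 [ 0.8 -0.   0. ] 1.0
```

View pics/p3_side.png

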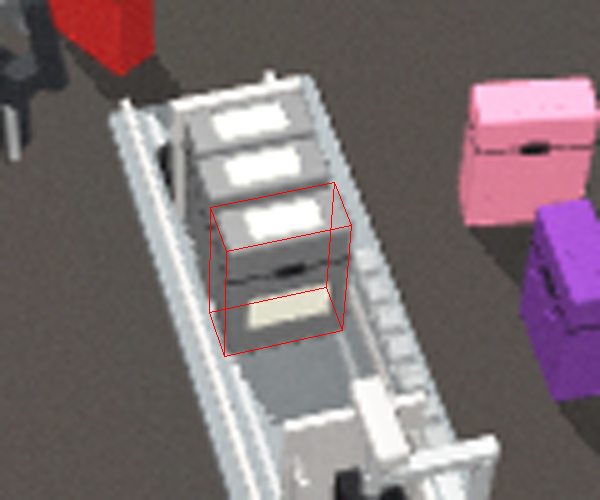

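View pics/p3_top.png

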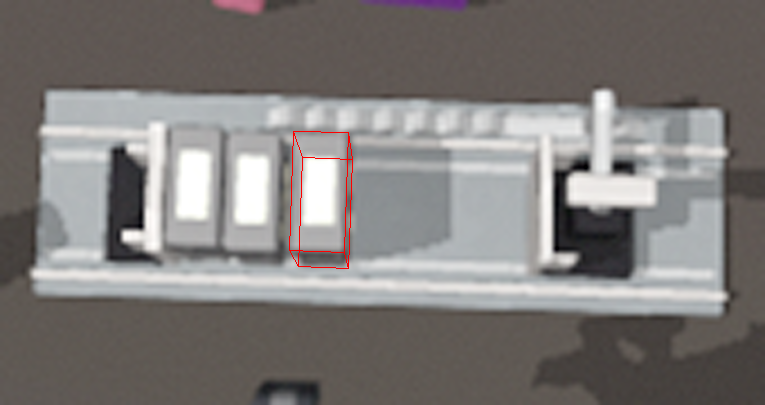

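The new box stands upright in the channel, square, with a gap of about 5 mm to box_b. In the top crop its centre is at (321,195) and box_b's at (253,190). Next is the bar grip, at (612,188) in that crop.

Request:
move_arm(
  rows="1 1 0 0 0 0 0.8;2 1.5 0 0 0 0 0.6;2.5 2 0 0 0 0 0.6;2.5 2 0 0 0 0 0.6;2.5 2 0 0 0 0 0.6;2.5 2 0 0 0 0 0.6;2 2 0 0 0 0 0.6;2 1.5 0 0 0 0 0.6;1 1 0 0 0 0 0.6;0 0.4 0 0 0 0 0.6;0 0 0 0 0 0 0.6;0 0 0 0 0 0 0.6;0 0 0 0 0 0 0.6",
)

```text
time_s: 13.65
eef_pos: [0.6158, -0.1423, 0.2538]
eef_rot: [-0.0, 1.0, -0.01, -0.0]
wrist_force: [0.4, 0.3, -0.0]
opening: 0.596
```

```bash
python3 -c "
from ov import *
a=-.022;W=lambda x,y:(.619+x+.022*y,-.0195+y)
g=boxpts(*W(0,-.1235),a,(-.008,.008),(-.023,.023),(.128,.142))
o=ctrl.get_obs();p=o['eef_pos'];m=boxpts(p[0],p[1],a,(-.001,.001),(-.011,.011),(.135,p[2]-.0539))
print(W(0,-.1235))
ov('b1',dz=None,extra=[g,m],cams=('side',),rect=dict(side=(230,170,350,290)))"
```

```text
(0.616283, -0.143)
[ 0.6158 -0.1423  0.2538] yaw -1.18 [ 0.4  0.3 -0. ] 0.596
```

View pics/b1_side.png

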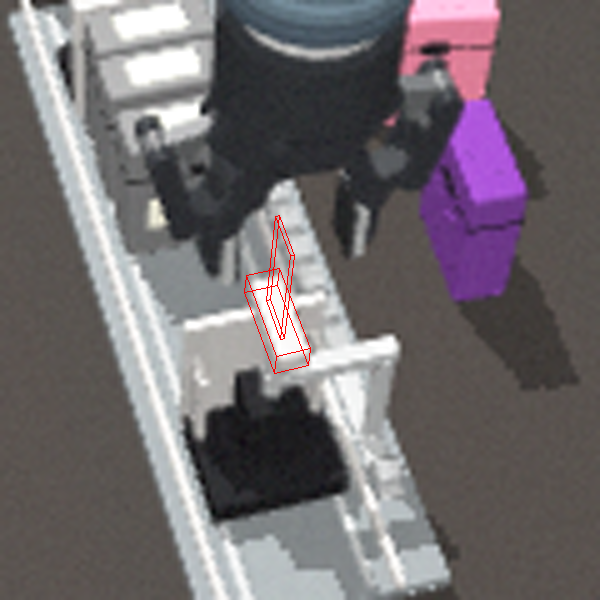

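Request:
move_arm(
  rows="0 0 1.5 0 0 0 0.6;0 0 2 0 0 0 0.6;0 0 1.5 0 0 0 0.6;0 0 1 0 0 0 0.6;0 0 0.5 0 0 0 0.6;0 0 0 0 0 0 0.6;0 0 0 0 0 0 0.5;0 0 0 0 0 0 0.4;0 0 0 0 0 0 0.3;0 0 0 0 0 0 0.25",
)

```text
time_s: 14.7
eef_pos: [0.6163, -0.1429, 0.1895]
eef_rot: [0.0, 1.0, -0.011, 0.0]
wrist_force: [-0.1, 0.4, -0.9]
opening: 0.253
```

```bash
python3 -c "
from ov import *
ov('b2',dz=None,cams=('side',),rect=dict(side=(230,170,350,290)))"
```

```text
[ 0.6163 -0.1429  0.1895] yaw -1.2 [-0.1  0.4 -0.9] 0.253
```

View pics/b2_side.png

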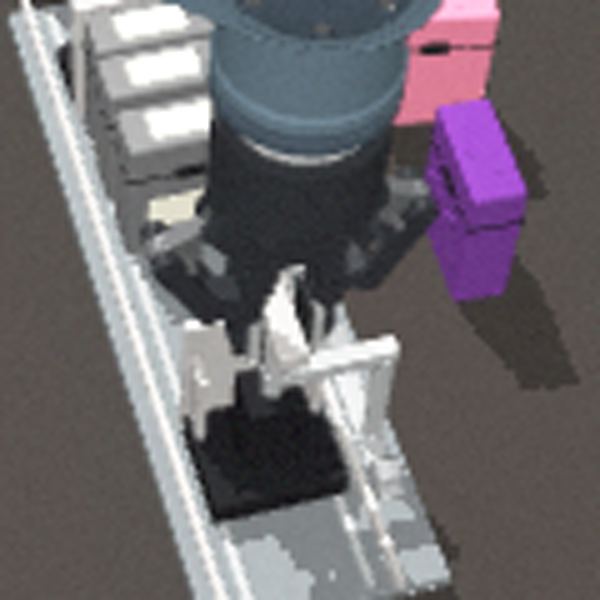

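The grip at (285,320) in the crop lies between the fingers. I close on it and lift.

Request:
move_arm(
  rows="0 0 0 0 0 0 0.2;0 0 0 0 0 0 0.1;0 0 0 0 0 0 0.05;0 0 0 0 0 0 0.05;0 0 0 0 0 0 0.05",
)

```text
time_s: 15.25
eef_pos: [0.616, -0.1429, 0.1892]
eef_rot: [0.0, 1.0, -0.011, -0.0]
wrist_force: [-3.9, -0.2, 4.6]
opening: 0.173
```

Request:
move_arm(
  rows="0 0 -0.5 0 0 0 0.05;0 0 -0.5 0 0 0 0.05;0 0 -0.5 0 0 0 0.05;0 0 -0.3 0 0 0 0.05;0 0 0 0 0 0 0.05;0 0 0 0 0 0 0.05;0 0 0 0 0 0 0.05",
)

```text
time_s: 15.95
eef_pos: [0.6159, -0.1427, 0.2066]
eef_rot: [-0.0, 1.0, -0.01, -0.0]
wrist_force: [0.8, -0.3, -6.1]
opening: 0.176
```

```bash
python3 -c "
from ov import *
ov('b3',dz=None,cams=('side',),rect=dict(side=(230,170,350,290)))"
```

```text
[ 0.6159 -0.1427  0.2066] yaw -1.2 [ 0.8 -0.3 -6.1] 0.176
```

View pics/b3_side.png

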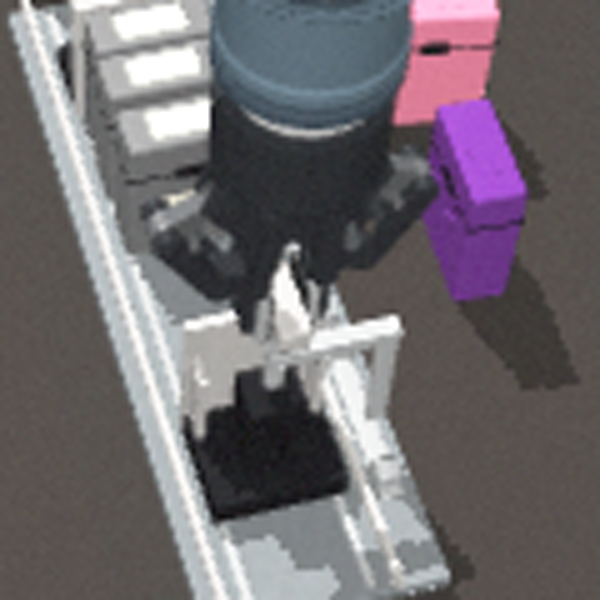

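Request:
move_arm(
  rows="0 -0.3 0 0 0 0 0.05;0 -0.7 0 0 0 0 0.05;0 -1 0 0 0 0 0.05;0 -1 0 0 0 0 0.05;0 -1 0 0 0 0 0.05;0 -1 0 0 0 0 0.05;0 -1 0 0 0 0 0.05;0 -1 0 0 0 0 0.05;0 -0.9 0 0 0 0 0.05;0 -0.6 0 0 0 0 0.05;0 -0.3 0 0 0 0 0.05;0 0 0 0 0 0 0.05;0 0 0 0 0 0 0.05;0 0 0 0 0 0 0.05",
)

```text
time_s: 17.4
eef_pos: [0.6179, -0.0548, 0.2068]
eef_rot: [-0.0, 1.0, -0.011, -0.0]
wrist_force: [0.0, 0.9, -5.6]
opening: 0.173
```

```bash
python3 -c "
from ov import *
a=-.022;W=lambda x,y:(.619+x+.022*y,-.0195+y)
ov('b4',dz=None,extra=[boxpts(*W(0,0),a,(-.035,.035),(-.006,0.0),(.01,.102))])"
```

```text
[ 0.6179 -0.0548  0.2068] yaw -1.22 [ 0.   0.9 -5.6] 0.173
```

View pics/b4_side.png

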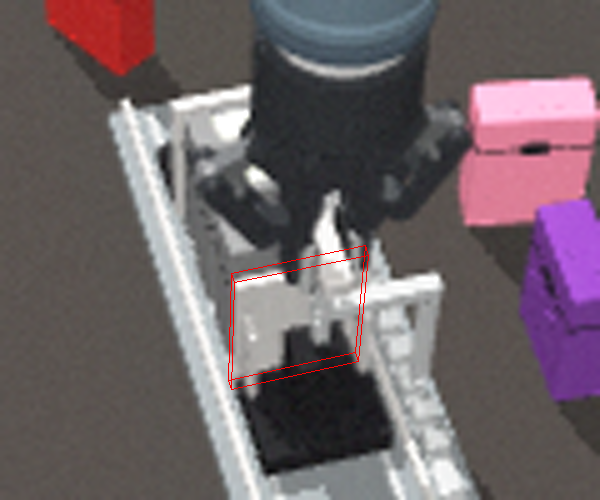

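View pics/b4_top.png

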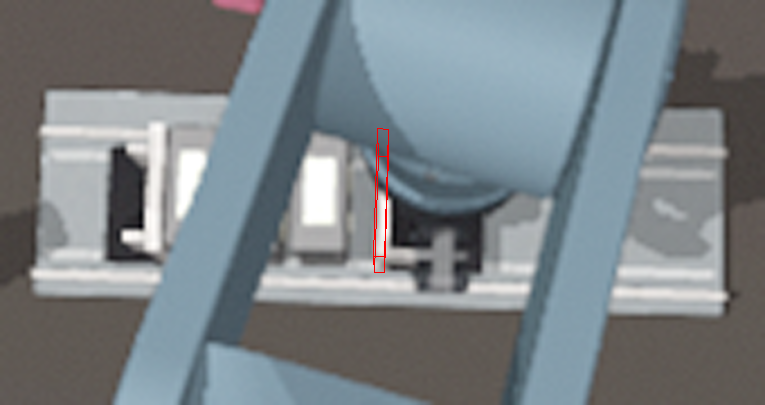

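Request:
move_arm(
  rows="0 0 0.3 0 0 0 0.05;0 0 0.3 0 0 0 0.05;0 0 0.3 0 0 0 0.05;0 0 0.2 0 0 0 0.05;0 0 0.2 0 0 0 0.05;0 0 0 0 0 0 0.05;0 0 0 0 0 0 0.05",
)

```text
time_s: 18.2
eef_pos: [0.6179, -0.0549, 0.1939]
eef_rot: [0.0, 1.0, -0.011, -0.0]
wrist_force: [-2.0, -0.1, -5.0]
opening: 0.176
```

Request:
move_arm(
  rows="0 0 0.2 0 0 0 0.05;0 0 0.2 0 0 0 0.05;0 0 0 0 0 0 0.05;0 0 0 0 0 0 0.05",
)

```text
time_s: 18.6
eef_pos: [0.6179, -0.0549, 0.1899]
eef_rot: [0.0, 1.0, -0.01, -0.0]
wrist_force: [-2.0, -0.4, -4.6]
opening: 0.176
```

Request:
move_arm(
  rows="0 0 0 0 0 0 0.3;0 0 0 0 0 0 0.4;0 0 0 0 0 0 0.5;0 0 0 0 0 0 0.6;0 0 0 0 0 0 0.6;0 0 -1 0 0 0 0.6;0 0 -2 0 0 0 0.6;0 0 -3 0 0 0 0.6;0 0 -3 0 0 0 0.6;0 0 -2 0 0 0 0.6;-3 0 0 0 0 0 0.6;-4 0 0 0 0 0 0.6;-5 0 0 0 0 0 0.6;-5 0 0 0 0 0 0.6;-3 0 0 0 0 0 0.6;0 0 0 0 0 0 0.6;0 0 0 0 0 0 0.6",
)

```text
time_s: 20.3
eef_pos: [0.4182, -0.0508, 0.3011]
eef_rot: [0.001, 1.0, -0.011, 0.001]
wrist_force: [1.1, 0.1, -0.4]
opening: 0.597
```

```bash
python3 -c "
from ov import *
a=-.022;W=lambda x,y:(.619+x+.022*y,-.0195+y)
ov('f',dz=None,extra=[boxpts(*W(0,-.034),a,(-.008,.008),(-.023,.023),(.128,.142))])
V={};T={}
for n in('top','side'):
    im,K,R,t=cam(n)
    for q in('box_a','bookend','oil_bottle','dishes','slide_tray'):
        print(n,q,[(round(d['confidence'],2),[round(float(x)) for x in d['bbox']]) for d in ctrl.look_for(n,q)])
"
```

```text
[ 0.4182 -0.0508  0.3011] yaw -1.24 [ 1.1  0.1 -0.4] 0.597
top box_a [(0.96, [206, 180, 221, 207]), (0.7, [213, 120, 230, 148]), (0.69, [219, 179, 234, 208]), (0.66, [127, 193, 162, 221]), (0.57, [249, 132, 277, 153])]
top bookend [(0.75, [255, 167, 275, 210])]
top oil_bottle [(0.59, [87, 198, 110, 215]), (0.22, [232, 176, 248, 207])]
top dishes [(0.73, [116, 253, 156, 293]), (0.44, [257, 171, 274, 196])]
top slide_tray [(0.69, [192, 178, 209, 210]), (0.58, [336, 216, 428, 285]), (0.29, [257, 171, 278, 194])]
side box_a [(0.96, [301, 168, 329, 194]), (0.86, [215, 128, 240, 167]), (0.78, [317, 189, 335, 228]), (0.68, [249, 178, 273, 209]), (0.64, [247, 169, 270, 185])]
side bookend [(0.84, [257, 197, 300, 243]), (0.51, [213, 108, 226, 130])]
side oil_bottle [(0.61, [214, 108, 224, 131])]
side dishes []
side slide_tray []
```

View pics/f_side.png

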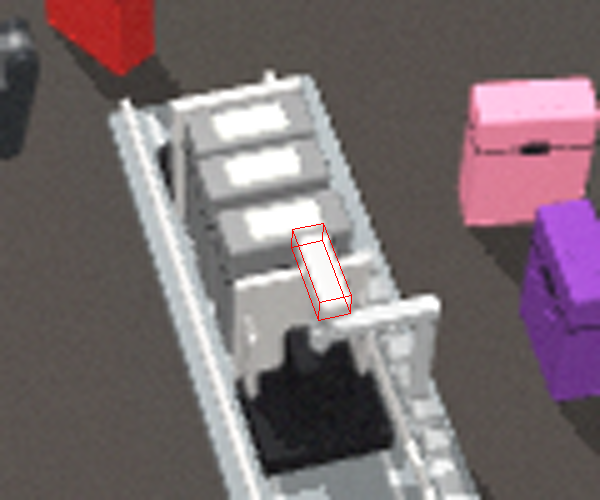

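View pics/f_top.png

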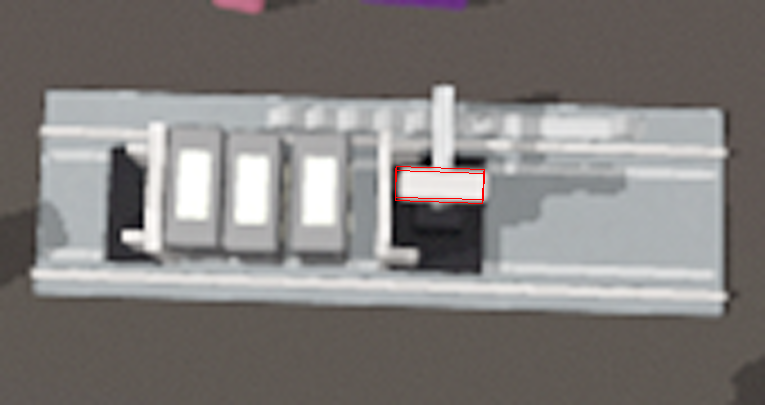

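The row stands with the bar down and the pawl in a notch. From the top crop, the face-to-box gap is about 17 mm, box_b to new_box is about 6 mm, and nothing touches the robot.

```bash
python3 -c "
from bench import ctrl
print(ctrl.hand_in()); print(ctrl.get_obs()['time_s'])"
```

```text
the job is handed in; nothing more can be done
None
the job is handed in; nothing more can be done
```

The grey box is filed in the channel beside box_b, and the bookend is locked in a notch behind it. I handed the job in at about 20.5 s. No verdict was reported, so all values here are my own camera estimates, good to about 2 mm.

- **New box:** I set it down on the channel floor under force feedback. It stands upright and square with the rail, about 6 mm from box_b (limit 15 mm).
- **Bookend:** I lifted the release bar about 17 mm, slid the bookend about 88 mm and lowered the bar into the notch near 0.10. The bar is down, and the face is about 17 mm from the new box (limit 25 mm). The next notch would have needed the box pushed up against the row, which I did not do.
- **Row and bystanders:**
  - The row boxes look undisturbed.
  - In the top view the bottle, dishes and slide tray are still where they started.
  - In the last side picture the networks did not report the dishes or the slide tray. I rely on the top view for those two.

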